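Sleeve the axle and hold it up for its nut

ROBOT

A 7-joint arm with a two-finger parallel gripper is mounted at the origin on the work surface. World frame = base frame: x ahead of the robot, y to its left, z up, the work surface at z = 0. Lengths are in m, angles in rad, forces in N, time in s.
With the tool pointing down it reaches from about 0.4 to 0.875 m from the base axis. Payload 6.5 kg.
Tool frame: the origin (TCP) lies midway between the tips of the shut fingers; the grasp point (between the pads) lies env.hold_point_z behind it (env.hold_point_z is the distance from the TCP to the grasp point, in m); z points along the fingers, y is the line along which they close (so a half turn about z gives the same grasp; the last joint's range is limited). The gripper opens to 85 mm and grips with 20 to 120 N. Pads are 22 mm wide; open, the fingers measure 114 mm over their backs; the gripper's body (76 mm by 85 mm) begins 54 mm behind the grasp point. The pads swing forward as they close: fully open they stand 13 mm farther back than shut.
Start: joints at [-1.244, 0.536, -0.004, 1.538, 0.003, 1.067, -0.071], TCP at [0.249, 0.6, 0.208] pointing down, gripper open.
Joint ranges: [-2.7, 2.7], [-0.37, 2.16], [-1.27, 1.26], [0.24, 2.4], [-1.31, 4.45], [0.19, 1.91], [-2.76, 2.76]. Speed limits (rad/s): [2.39, 2.39, 3.14, 3.14, 3.14, 3.14, 3.14].

INTERFACE

Orientations are given as a unit quaternion [x, y, z, w].
In Python, from rig import telemetry, grab_frame, camera_info, ticket, env gives the robot as it stands.
- The arm moves only by the tool apply_moves, never from a script. Its argument "targets" is a list of rows, each an object with "linear": the shift along the tool's x, y, z in m, a list of three; "rotation": the turn, a rotation vector about the tool's x, y, z in degrees, a list of three; "gripper": the finger opening in m, from 0 to 0.0854. A call has 1 to 12 rows; each row shifts and turns the commanded pose from where the row before left it, along the tool's axes as they then stand; what a row does not reach is not made up. A row lasts 1/8 s, in which the tool goes at most 62.5 mm and 10.7 degrees, less where a joint would pass 70% of its speed; a pose out of reach is approached as far as the arm can. A call with a gripper value outside its range is refused whole. The fingers move at their own pace and stop on an object; the grip force is fixed at half the most. Time passes only in rows, so rows that do not move let the fingers close. It gives the time, the measured TCP pose, the force, the opening and the grip force at its end, in the units of the state.
- telemetry.get_state(): the state, without advancing time (a new reading comes with each control period).
- grab_frame(name): name is "scene" or "side" or "wrist"; returns (picture, depth): 384x512x3 uint8, red, green, blue; 384x512 float32, m along the optical axis (not along the pixel's ray), 0 where there is no reading.
- camera_info(name): a dict with "fx", "fy", "cx", "cy" (pixels), "camera_from_world" (4x4, takes a point from world to camera coordinates). Camera axes: x right, y down, z forward; pixel columns grow to the right and rows downward; lengths in m; the calibration is good to about 2 mm. A picture is of the moment at which its call begins: read the wrist's pose just before it. camera_info takes no time and is no camera call; for the wrist camera it gives the pose at the moment of the call.
- ticket.finish_job(): hands the job in; it is judged then, once.
The state is a dict: "time_s": time; "q": joint angles; "qvel": joint speeds; "joint_efforts": joint torques, N m; "tcp_pos": TCP position; "orientation": TCP orientation; "force": force on the tool from outside, world axes, zero at the start; "moment": the same for the moment, N m; "grip_width": opening from 0.0 (shut) to 1.0 (fully open); "grasp_force": force on a finger pad.
Only numpy, scipy, OpenCV 4.12 (cv2) and the standard library are available. Lean on these libraries where they do the work, as an engineer would, in place of code of your own. Each camera call takes 0.05 s, during which the arm holds its last target. There are 200 camera calls.

TASK

Slide the tall steel spacer sleeve down over the axle standing in the wooden block until it sits home on the axle's flange. Then take the axle by its bare square end, lift it straight up out of the block with the sleeve on it, and finish while still holding it, upright and still over the block with about a hand's breadth (90 mm) of air between the block and the axle's tail, so that I can fit the nut from below; do not put it down or let go. Leave everything else on the bench where it is.

Things in the scene. Friction and masses are not known exactly. Their poses are not given: they have to be found in the camera images.
- sleeve: The tall spacer sleeve: plain steel tube, 40 mm outside diameter, 24 mm bore, 50 mm tall, 0.2 to 0.35 kg, standing on end on the bench. Origin at the centre of its underside, z along its axis. The only tall ring; it, the short spacer and the bearing cup may stand in each other's places.
- axle: Loose steel axle upright in the block, 0.3 to 0.5 kg. Origin: centre of the flange's underside (rests on the block's top), z up its axis. Upwards: flange 56 mm diameter, 8 thick; round shaft 20 diameter from 8 to 58 above the origin, top edge bevelled; square end 14 x 14 up to 94, sides square to axle x and y; bare when the sleeve is home. Below: tail 16 diameter, 35 long.
- axle_seat (a point): Point on the axle's axis at the top face of the flange, 8 mm above the axle's origin: the centre of the sleeve's underside belongs here.
- axle_top (a point): Centre of the top of the axle's square end, 94 mm above the axle's origin.
- axle_tail (a point): Lowest point of the axle: centre of the tail's end, 35 mm below the axle's origin.
- block: Hardwood bench block, 90 x 90 mm and 50 mm tall, fixed to the bench, with an upright 20 mm through hole in its middle in which the axle's tail stands (2 mm play all round). Origin at the centre of its underside.
- block_top (a point): Centre of the block's top face, at the mouth of its hole, 50 mm above the bench.
- short_spacer: Bystander: steel ring, 40 mm outside diameter, 24 mm bore, only 22 mm tall, on the bench. Origin at the centre of its underside.
- bearing_cup: Bystander: thin steel ring, 56 mm outside diameter, 44 mm bore, 20 mm tall, on the bench. Origin at the centre of its underside.
- hammer: Bystander: hammer lying on the bench to the robot's left.
- screwdriver: Bystander: screwdriver lying on the bench to the robot's right.
- glue: Bystander: glue bottle, 56 mm diameter, 150 mm tall, on the far part of the bench. Origin at the centre of its underside.
- jar: Bystander: jar with a lid, 66 mm diameter, 80 mm tall, far right. Origin at the centre of its underside.
- tape: Bystander: tape measure case, 70 x 45 x 65 mm, far left. Origin at the centre of its underside.
- offcut: Bystander: board offcut, 140 x 70 x 35 mm, near right. Origin at the centre of its underside.
Mind the look-alikes: they are no part of the job. What is shaped like the block but blue or turquoise is not meant.

How it is judged:
On the way:
1. the sleeve is home on the axle's flange while the axle still stands in the block (distance between sleeve and axle_seat below 0.006 m and distance between axle and block_top below 0.008 m and angle between axle's own z axis and vertical below 0.15 rad), for 0.2 s.
At the end, for the whole second after the job is handed in: Still held in the fingers (over 2 N), off the block: tail's end 50 to 150 mm above the block's top, within 40 mm of the hole's centre sideways; axle within 0.1 rad of upright, slower than 15 mm/s and 0.15 rad/s; sleeve's underside within 6 mm of the seat on the flange (distance between sleeve and axle_seat below 0.006 m and z of axle_tail in the frame of block_top between 0.05 and 0.15 m and horizontal distance between axle_tail and block_top below 0.04 m and angle between axle's own z axis and vertical below 0.1 rad and linear speed of axle below 0.015 m/s and angular speed of axle below 0.15 rad/s and contact force between the fingers and axle above 2 N and contact force between axle and block below 0.1 N); the arm keeps its last pose, push and grip.
It fails at once if a bystander is moved by more than 30 mm (distance of any of short_spacer, bearing_cup, hammer, screwdriver, glue, jar, tape, offcut from where it was at the start of the episode above 0.03 m).
It also fails if it takes over 64 s, if anything falls off the work surface, if the arm or the gripper's body presses on something with over 40 N, if the wrist force passes 120 N, or if a joint passes its speed limit or range.

## Working session

There is one attempt and no reset: what is moved stays moved. The work goes in short steps, Python scripts to look and compute and a tool call to move; the robot and the scene stay as the last step left them, time stands still between calls to the robot, and variables do not carry over. Pictures are saved under pics/ and viewed, at most 10 in all, crops included, and the job is handed in when it is done.

Besides the shell and the picture viewer there is one more tool, called in YAML: its name, and indented under it one key for each argument. apply_moves: Moves the arm, as the interface text tells. Its arguments: {"type":"object","properties":{"targets":{"type":"array","items":{"type":"object","properties":{"linear":{"type":"array","items":{"type":"number"}},"rotation":{"type":"array","items":{"type":"number"}},"gripper":{"type":"number"}}}}},"required":["targets"]}

```bash
mkdir -p pics; ls
python3 - <<'E'
from rig import telemetry, grab_frame, camera_info, ticket, env
import cv2,numpy as np
s=telemetry.get_state();print(s, env.hold_point_z)
for n in("scene","side"):
    p,d=grab_frame(n);cv2.imwrite(f"pics/{n}0.png",p[:,:,::-1]);np.save(f"pics/{n}0.npy",d)
    c=camera_info(n);print(n,c)
E
```

```text
pics
{'time_s': 0.0, 'q': array([-1.24421357,  0.53717796, -0.00441335,  1.5388823 ,  0.0026019 ,
        1.06732058, -0.07119635]), 'qvel': array([-2.52530229e-04,  7.89744515e-04,  1.70432935e-03,  9.30816073e-05,
       -7.76392342e-05, -2.38049325e-03,  9.00247930e-07]), 'joint_efforts': array([ 2.09383338e-04, -5.83396912e+01,  1.04885079e+00, -2.59101927e+01,
        1.23410654e-02,  9.43850755e-03, -1.31406318e-05]), 'tcp_pos': array([0.2485672 , 0.59985027, 0.20680217]), 'orientation': array([ 1.95104402e-01,  9.80782075e-01, -8.85424134e-04, -1.02122864e-04]), 'force': array([ 0.67825484, -0.07308822,  0.71355822]), 'moment': array([ 0.0064688 , -0.01628773,  0.00990572]), 'grasp_force': 0.0, 'grip_width': 1.0010653216207472} 0.0187
scene {'fx': 442.51361765103087, 'fy': 442.51361765103087, 'cx': 263.18065382013475, 'cy': 195.53920461085107, 'camera_from_world': array([[-0.27147021,  0.96229266,  0.01722709,  0.16982507],
       [ 0.52843087,  0.1639867 , -0.8329881 , -0.18779891],
       [-0.80440334, -0.21702813, -0.55302265,  2.10727321],
       [ 0.        ,  0.        ,  0.        ,  1.        ]])}
side {'fx': 358.45191941634727, 'fy': 358.45191941634727, 'cx': 254.45748071964226, 'cy': 185.67222131324655, 'camera_from_world': array([[ 0.94934796, -0.31422368,  0.00139209, -0.53512549],
       [-0.20880815, -0.63415959, -0.74447349,  0.21143454],
       [ 0.23481401,  0.7064737 , -0.66765057,  1.01126458],
       [ 0.        ,  0.        ,  0.        ,  1.        ]])}
```

View pics/scene0.png

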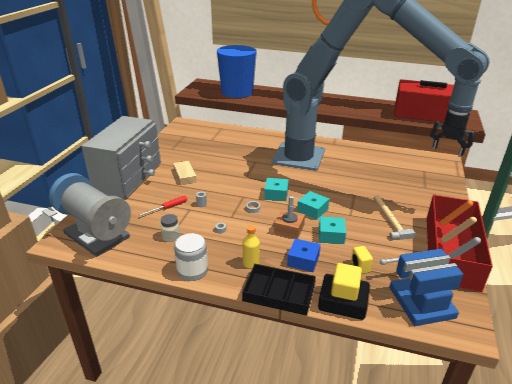

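View pics/side0.png

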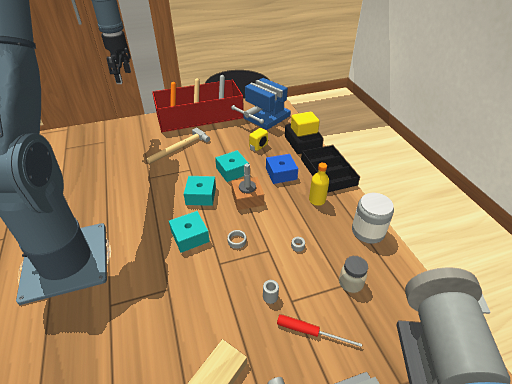

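Scene view: the tall ring stands at (201,199), the short ring at (220,228), the wide thin ring at (253,207) and the axle in the brown wooden block at (291,215). In the side view they are at (271,291), (298,243), (237,239) and (247,183). The tall ring is the only one taller than it is wide, so I'll confirm it by measured height and a crop.

```bash
cat > h.py <<'E'
import numpy as np, cv2
from scipy.optimize import least_squares
from rig import telemetry, grab_frame, camera_info, ticket, env
def cloud(d,c,box=None):
    u0,v0,u1,v1=box or (0,0,512,384)
    v,u=np.mgrid[v0:v1,u0:u1]; z=d[v0:v1,u0:u1]; m=z>0
    P=np.c_[(u[m]-c['cx'])/c['fx']*z[m],(v[m]-c['cy'])/c['fy']*z[m],z[m]]
    T=np.linalg.inv(c['camera_from_world']); return P@T[:3,:3].T+T[:3,3]
def circ(P,r,x0=None):
    x0=P[:,:2].mean(0) if x0 is None else x0
    f=least_squares(lambda x:np.hypot(*(P[:,:2]-x).T)-r,x0,loss='soft_l1',f_scale=.002)
    return f.x,np.median(abs(f.fun))
E
python3 - <<'E'
from h import *
B={'scene':dict(sleeve=(190,186,212,212),short=(211,219,230,237),cup=(243,198,264,217),axle=(268,190,308,240)),
'side':dict(sleeve=(258,275,285,308),short=(287,233,310,255),cup=(224,227,250,251),axle=(226,158,270,214))}
for n in B:
    d=np.load(f'pics/{n}0.npy');c=camera_info(n)
    for k,b in B[n].items():
        P=cloud(d,c,b); A=P[P[:,2]>.006]
        print(n,k,'n',len(A),'zmax %.3f'%np.percentile(A[:,2],98),'bench z %.4f'%np.median(P[P[:,2]<.006][:,2]) , 'x',np.percentile(A[:,0],[1,99]).round(3),'y',np.percentile(A[:,1],[1,99]).round(3))
        if k=='axle':
            for lo,hi in((.04,.054),(.054,.062),(.062,.105),(.11,.15)):
                q=A[(A[:,2]>lo)&(A[:,2]<hi)];print('  ',lo,len(q),q.mean(0).round(4),q.min(0).round(4),q.max(0).round(4))
p=cv2.imread('pics/scene0.png');q=cv2.imread('pics/side0.png')
a=cv2.resize(p[180:245,185:315],None,fx=6,fy=4.6,interpolation=2);a=cv2.resize(p[180:245,185:315],(780,390))
cv2.imwrite('pics/crop1.png',a)
E
```

```text
scene sleeve n 138 zmax 0.052 bench z 0.0005 x [0.415 0.534] y [-0.313 -0.266]
scene short n 93 zmax 0.026 bench z 0.0003 x [0.622 0.665] y [-0.177 -0.137]
scene cup n 108 zmax 0.023 bench z 0.0005 x [0.452 0.511] y [-0.109 -0.055]
scene axle n 1095 zmax 0.131 bench z 0.0002 x [0.378 0.614] y [-0.041  0.129]
   0.04 428 [0.5315 0.0806 0.0487] [ 0.3798 -0.0446  0.0401] [0.6763 0.1422 0.054 ]
   0.054 107 [0.569  0.083  0.0575] [0.4384 0.0381 0.054 ] [0.6132 0.1182 0.0618]
   0.062 52 [0.5705 0.0833 0.0846] [0.5576 0.074  0.0622] [0.5768 0.092  0.105 ]
   0.11 48 [0.5679 0.0832 0.1301] [0.5559 0.0743 0.1121] [0.5779 0.0914 0.1492]
side sleeve n 314 zmax 0.052 bench z 0.0002 x [0.491 0.529] y [-0.308 -0.271]
side short n 140 zmax 0.025 bench z 0.0008 x [0.625 0.661] y [-0.179 -0.14 ]
side cup n 177 zmax 0.023 bench z 0.0004 x [0.453 0.506] y [-0.112 -0.057]
side axle n 1333 zmax 0.134 bench z 0.0005 x [0.518 0.677] y [0.033 0.246]
   0.04 664 [0.5653 0.1248 0.0493] [0.5167 0.0316 0.04  ] [0.6853 0.2503 0.0538]
   0.054 133 [0.5636 0.0776 0.058 ] [0.5375 0.0513 0.0542] [0.5979 0.2166 0.0618]
   0.062 62 [0.5618 0.0745 0.083 ] [0.5543 0.0694 0.0626] [0.573  0.0829 0.1049]
   0.11 64 [0.5635 0.0779 0.1304] [0.5558 0.0722 0.111 ] [0.5724 0.0901 0.1463]
```

View pics/crop1.png

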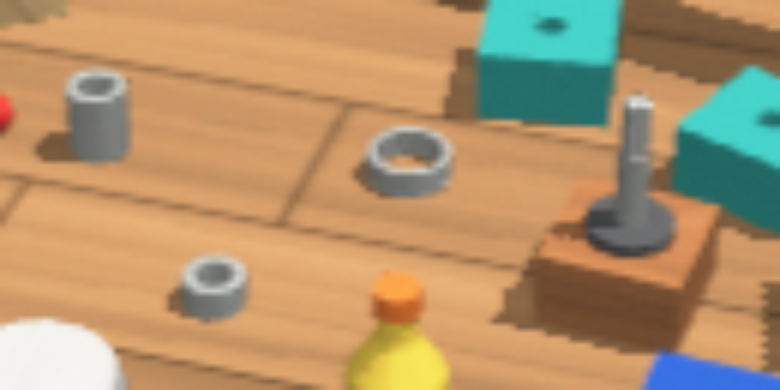

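The crop confirms the tall ring, left at about (98,115): 52 mm tall by depth and 40 mm wide, so it is the sleeve. The short ring measures about 25 mm tall and the cup about 23 mm. The brown block with the axle is at right. Next I'll get a close wrist view over the axle.

```bash
cat >> h.py <<'E'
from scipy.spatial.transform import Rotation as R
def plan(p,yaw):   # yaw(deg) of tool y in world, tool down; prints tool-frame shift + turn
    s=telemetry.get_state();r=R.from_quat(s['orientation']);t=np.radians(yaw)
    z=np.array([0,0,-1.]);y=np.array([np.cos(t),np.sin(t),0]);G=R.from_matrix(np.c_[np.cross(y,z),y,z])
    ty=r.as_matrix()[:,1]
    print('t %.2f'%s['time_s'],'tcp',s['tcp_pos'].round(4),'yaw %.1f'%np.degrees(np.arctan2(ty[1],ty[0])),
     'shift',(r.inv().apply(np.array(p)-s['tcp_pos'])).round(4),'turn',(r.inv()*G).as_rotvec(True).round(2),'F',s['force'].round(1))
E
python3 - <<'E'
from h import *
c=camera_info('wrist');s=telemetry.get_state();T=np.eye(4);T[:3,:3]=R.from_quat(s['orientation']).as_matrix();T[:3,3]=s['tcp_pos']
print((c['camera_from_world']@T).round(3),c['fx'],c['cx'],c['cy'])
plan([.565,.08,.30],67.5)
plan([.511,-.29,.30],67.5)
E
```

```text
[[ 0.001  1.     0.001 -0.001]
 [-0.953  0.001 -0.304  0.024]
 [-0.304 -0.001  0.953  0.183]
 [ 0.     0.     0.     1.   ]] 298.79547131908333 256.33490549936323 189.03589913801505
t 0.10 tcp [0.2486 0.5999 0.2069] yaw 67.5 shift [-0.4913 -0.3594 -0.0925] turn [-0.09  0.01 -0.  ] F [0.7 0.  0.5]
t 0.10 tcp [0.2486 0.5999 0.2069] yaw 67.5 shift [-0.583  -0.7219 -0.0919] turn [-0.09  0.01 -0.  ] F [0.7 0.  0.5]
```

apply_moves:
  targets:
    - {"linear":[0,0,-0.05],"rotation":[0,0,0],"gripper":0.085}
    - {"linear":[-0.049,-0.036,-0.0425],"rotation":[0,0,0],"gripper":0.085}
    - {"linear":[-0.049,-0.036,0],"rotation":[0,0,0],"gripper":0.085}
    - {"linear":[-0.049,-0.036,0],"rotation":[0,0,0],"gripper":0.085}
    - {"linear":[-0.049,-0.036,0],"rotation":[0,0,0],"gripper":0.085}
    - {"linear":[-0.049,-0.036,0],"rotation":[0,0,0],"gripper":0.085}
    - {"linear":[-0.049,-0.036,0],"rotation":[0,0,0],"gripper":0.085}
    - {"linear":[-0.049,-0.036,0],"rotation":[0,0,0],"gripper":0.085}
    - {"linear":[-0.049,-0.036,0],"rotation":[0,0,0],"gripper":0.085}
    - {"linear":[-0.049,-0.036,0],"rotation":[0,0,0],"gripper":0.085}
    - {"linear":[-0.049,-0.036,0],"rotation":[0,0,0],"gripper":0.085}
    - {"linear":[0,0,0],"rotation":[0,0,0],"gripper":0.085}

```text
time_s: 1.6
tcp_pos: [0.5603, 0.0823, 0.2932]
orientation: [0.2, 0.98, -0.001, 0.001]
force: [0.1, 1.3, 0.4]
grip_width: 0.993
grasp_force: 0.0
```

Run:
```python
from h import *
plan([.565,.08,.30],67.5)
c=camera_info('wrist');p,d=grab_frame('wrist');cv2.imwrite('pics/w1.png',p[:,:,::-1]);np.savez('pics/w1.npz',d=d,T=c['camera_from_world'])
P=cloud(d,c)
for lo,hi in((.045,.054),(.055,.062),(.065,.107),(.11,.141),(.141,.15)):
    q=P[(P[:,2]>lo)&(P[:,2]<hi)&(np.hypot(P[:,0]-.565,P[:,1]-.08)<.032)];print(lo,len(q),q.mean(0).round(4),q.min(0).round(4),q.max(0).round(4))
    if lo==.141: print(cv2.minAreaRect((q[:,:2]*1000).astype(np.float32)))
    if lo==.065: print(circ(q,.01))
```

```text
t 1.60 tcp [0.5603 0.0823 0.2932] yaw 67.0 shift [-0.0052 -0.0003 -0.0068] turn [-0.15  0.09 -0.53] F [0.1 1.3 0.4]
0.045 332 [0.5609 0.0689 0.0508] [0.5331 0.048  0.0483] [0.5967 0.1117 0.0539]
0.055 908 [0.5593 0.0855 0.0587] [0.5362 0.0561 0.0559] [0.591  0.1113 0.0618]
0.065 91 [0.5568 0.0864 0.0868] [0.5539 0.0758 0.0656] [0.5663 0.0936 0.107 ]
(array([0.56429857, 0.08360511]), np.float64(0.0001302883035727842))
0.11 91 [0.5591 0.086  0.1258] [0.5545 0.0756 0.1104] [0.5656 0.093  0.1399]
0.141 166 [0.5634 0.0837 0.1445] [0.5548 0.0747 0.1412] [0.5722 0.0924 0.1464]
((563.8497924804688, 83.73469543457031), (13.947678565979004, 14.206320762634277), 32.37984848022461)
```

View pics/w1.png

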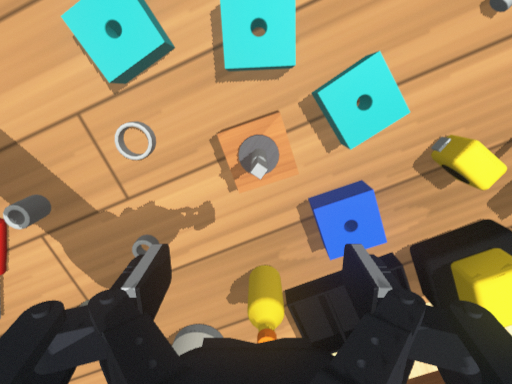

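The wrist view shows the axle's square top at about (262,170), standing upright. It measures 13.9 × 14.2 mm with its sides at 32.4°, centre (0.564, 0.084). The sleeve is at (28,210) and the screwdriver just beyond it at the left edge. I'll turn to the square's yaw and go over the sleeve.

apply_moves:
  targets:
    - {"linear":[0,0,0],"rotation":[0,0,8.65],"gripper":0.085}
    - {"linear":[0,0,0],"rotation":[0,0,8.65],"gripper":0.085}
    - {"linear":[0,0,0],"rotation":[0,0,8.65],"gripper":0.085}
    - {"linear":[0,0,0],"rotation":[0,0,8.65],"gripper":0.085}
    - {"linear":[-0.0411,-0.0345,0.006],"rotation":[0,0,0],"gripper":0.085}
    - {"linear":[-0.0411,-0.0345,0.006],"rotation":[0,0,0],"gripper":0.085}
    - {"linear":[-0.0411,-0.0345,0.006],"rotation":[0,0,0],"gripper":0.085}
    - {"linear":[-0.0411,-0.0345,0.006],"rotation":[0,0,0],"gripper":0.085}
    - {"linear":[-0.0411,-0.0345,0.006],"rotation":[0,0,0],"gripper":0.085}
    - {"linear":[-0.0411,-0.0345,0.006],"rotation":[0,0,0],"gripper":0.085}
    - {"linear":[-0.0411,-0.0345,0.006],"rotation":[0,0,0],"gripper":0.085}
    - {"linear":[0,0,0],"rotation":[0,0,0],"gripper":0.085}

```text
time_s: 3.15
tcp_pos: [0.5104, -0.2873, 0.251]
orientation: [0.48, 0.877, -0.001, -0.0]
force: [0.6, 0.7, 0.7]
grip_width: 0.996
grasp_force: 0.0
```

Run:
```python
from h import *
c=camera_info('wrist');p,d=grab_frame('wrist');cv2.imwrite('pics/w2.png',p[:,:,::-1])
P=cloud(d,c);n=np.hypot(P[:,0]-.511,P[:,1]+.29)
q=P[(n<.03)&(P[:,2]>.047)&(P[:,2]<.056)];print('top',len(q),q.mean(0).round(4),cv2.minEnclosingCircle((q[:,:2]*1000).astype(np.float32)))
w=P[(n<.03)&(P[:,2]>.012)&(P[:,2]<.044)];f=circ(w,.02);print('side',len(w),f)
x,y=cv2.minEnclosingCircle((q[:,:2]*1000).astype(np.float32))[0]
o=P[(n>.028)&(n<.08)&(P[:,2]>.006)&(P[:,2]<.1)];print('near',len(o),o.min(0).round(3),o.max(0).round(3))
yw=np.radians(32.4);u=(o[:,:2]-[x/1000,y/1000])@np.array([[np.cos(yw),-np.sin(yw)],[np.sin(yw),np.cos(yw)]]);k=abs(u[:,1])<.018
print('under fingers',k.sum(), o[k,2].max() if k.any() else '', u[k].min(0) if k.any() else '',u[k].max(0) if k.any() else '')
plan([x/1000,y/1000,.022],32.4)
```

```text
top 496 [ 0.5097 -0.2854  0.0504] ((510.0389709472656, -285.796875), 19.842256546020508)
side 196 (array([ 0.50301782, -0.28352003]), np.float64(0.0033264321018944363))
near 339 [ 0.499 -0.37   0.007] [ 0.538 -0.347  0.028]
under fingers 0   
t 3.20 tcp [ 0.5116 -0.2843  0.2509] yaw 32.8 shift [-0.0007 -0.0021  0.2289] turn [-0.03 -0.07  0.39] F [ 0.8  1.  -0.3]
```

View pics/w2.png

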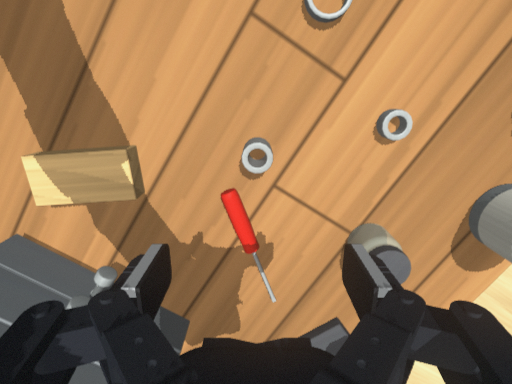

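Sleeve at (257,157), centre (0.510, −0.286), top at z 0.050, outer radius 19.8 mm. The screwdriver at (240,220) is clear of the finger line.

apply_moves:
  targets:
    - {"linear":[0,0,0.05],"rotation":[0,0,0],"gripper":0.085}
    - {"linear":[0,0,0.05],"rotation":[0,0,0],"gripper":0.085}
    - {"linear":[0,0,0.05],"rotation":[0,0,0],"gripper":0.085}
    - {"linear":[0,0,0],"rotation":[0,0,0],"gripper":0.085}
    - {"linear":[0,0,0],"rotation":[0,0,0],"gripper":0.085}
    - {"linear":[0,0,0],"rotation":[0,0,0],"gripper":0.085}

```text
time_s: 3.95
tcp_pos: [0.514, -0.2845, 0.1039]
orientation: [0.478, 0.879, 0.0, 0.002]
force: [0.1, 0.1, 0.6]
grip_width: 0.997
grasp_force: 0.0
```

```bash
python3 -c "
from h import *
plan([.5100,-.2858,.022],32.4)"
```

```text
t 3.95 tcp [ 0.514  -0.2845  0.1039] yaw 32.9 shift [ 0.0013 -0.0043  0.0819] turn [0.14 0.18 0.53] F [0.1 0.1 0.6]
```

apply_moves:
  targets:
    - {"linear":[0.0013,-0.0043,0],"rotation":[0.14,0.18,0.53],"gripper":0.085}
    - {"linear":[0,0,0.03],"rotation":[0,0,0],"gripper":0.085}
    - {"linear":[0,0,0.03],"rotation":[0,0,0],"gripper":0.085}
    - {"linear":[0,0,0.022],"rotation":[0,0,0],"gripper":0.085}
    - {"linear":[0,0,0],"rotation":[0,0,0],"gripper":0.085}
    - {"linear":[0,0,0],"rotation":[0,0,0],"gripper":0.085}
    - {"linear":[0,0,0],"rotation":[0,0,0],"gripper":0.03}
    - {"linear":[0,0,0],"rotation":[0,0,0],"gripper":0.03}
    - {"linear":[0,0,0],"rotation":[0,0,0],"gripper":0.03}
    - {"linear":[0,0,0],"rotation":[0,0,0],"gripper":0.03}
    - {"linear":[0,0,0],"rotation":[0,0,0],"gripper":0.03}
    - {"linear":[0,0,0],"rotation":[0,0,0],"gripper":0.03}

```text
time_s: 5.45
tcp_pos: [0.5083, -0.2856, 0.0206]
orientation: [0.482, 0.876, -0.0, -0.001]
force: [-0.9, 0.7, 7.5]
grip_width: 0.424
grasp_force: 59.1
```

```bash
python3 -c "
from h import *
plan([.5100,-.2858,.022],32.4)
s=telemetry.get_state();print(s['grip_width'],s['grasp_force'],s['moment'])"
```

```text
t 5.45 tcp [ 0.5083 -0.2856  0.0206] yaw 32.4 shift [-0.0011  0.0013 -0.0014] turn [-0.08 -0.12 -0.03] F [-0.9  0.7  7.5]
0.42407167363012016 59.050989429233596 [ 0.17033725  0.31177538 -0.06016272]
```

apply_moves:
  targets:
    - {"linear":[0,0,-0.01],"rotation":[0,0,0],"gripper":0.03}
    - {"linear":[0,0,-0.03],"rotation":[0,0,0],"gripper":0.03}
    - {"linear":[0,0,-0.045],"rotation":[0,0,0],"gripper":0.03}
    - {"linear":[0,0,-0.05],"rotation":[0,0,0],"gripper":0.03}
    - {"linear":[0,0,-0.045],"rotation":[0,0,0],"gripper":0.03}
    - {"linear":[0,0,0],"rotation":[0,0,0],"gripper":0.03}
    - {"linear":[0,0,0],"rotation":[0,0,0],"gripper":0.03}
    - {"linear":[0,0,0],"rotation":[0,0,0],"gripper":0.03}

```text
time_s: 6.45
tcp_pos: [0.5071, -0.2848, 0.1978]
orientation: [0.482, 0.876, -0.0, -0.004]
force: [0.3, 0.1, -2.9]
grip_width: 0.424
grasp_force: 60.6
```

```bash
cat >> h.py <<'E'
def toolcloud(name='wrist'):
    c=camera_info(name);s=telemetry.get_state();p,d=grab_frame(name)
    r=R.from_quat(s['orientation']);P=cloud(d,c)
    return p,d,P,r.inv().apply(P-s['tcp_pos'])
E
python3 - <<'E'
from h import *
plan([.5638,.0837,.205],32.4)
s=telemetry.get_state();print(s['grip_width'],s['grasp_force'],s['force'])
p,d,P,t=toolcloud();cv2.imwrite('pics/w3.png',p[:,:,::-1]);np.savez('pics/w3.npz',P=P,t=t)
k=(np.hypot(t[:,0],t[:,1])<.024)&(t[:,2]>-.05)&(t[:,2]<.06);q=t[k];print(len(q))
print(np.histogram(q[:,2],bins=np.arange(-.05,.03,.004)))
zt=np.percentile(q[:,2],2);
top=q[(q[:,2]<-.024)&(q[:,2]>-.036)];print(len(top),top.mean(0),top.min(0),top.max(0))
E
```

```text
t 6.45 tcp [ 0.5071 -0.2848  0.1978] yaw 32.4 shift [ 0.281   0.2451 -0.0066] turn [-0.25 -0.33 -0.03] F [ 0.3  0.1 -2.9]
0.4240250005992752 60.59150242712349 [ 0.28862737  0.08706499 -2.87081064]
6305
(array([ 166,  162,  135,  127, 1292, 1576,  381,  355,  329,  291,  296,
        240,  238,  217,  191,  157,  133,   19,    0]), array([-0.05 , -0.046, -0.042, -0.038, -0.034, -0.03 , -0.026, -0.022,
       -0.018, -0.014, -0.01 , -0.006, -0.002,  0.002,  0.006,  0.01 ,
        0.014,  0.018,  0.022,  0.026]))
3137 [ 0.00108914  0.00066819 -0.02957236] [-0.01993494 -0.02111593 -0.03598563] [ 0.01916595  0.02109388 -0.02404246]
```

View pics/w3.png

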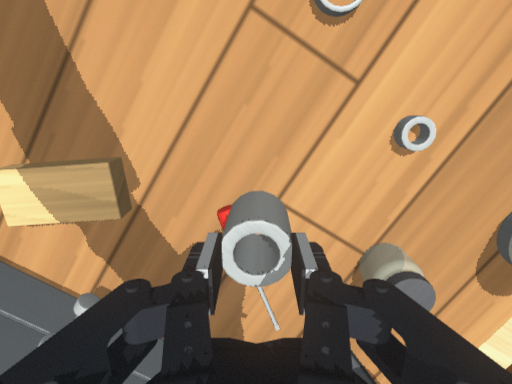

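The sleeve is held between the pads, its rim centred at (257,252) and the bore open. I'll fit its axis in the tool frame.

```bash
cat >> h.py <<'E'
def cyl(t,r,zref,rmax):
    def f(x): 
        a=np.array([x[2],x[3],1]);a/=np.linalg.norm(a);v=t-np.array([x[0],x[1],zref]);return np.linalg.norm(np.cross(v,a),axis=1)-r
    s=least_squares(f,[0,0,0,0],loss='soft_l1',f_scale=.0005);return s.x,np.median(abs(s.fun))
E
python3 - <<'E'
from h import *
t=np.load('pics/w3.npz')['t']
rr=np.hypot(t[:,0],t[:,1])
w=t[(rr<.024)&(rr>.015)&(abs(t[:,1])<.017)&(t[:,2]>-.024)&(t[:,2]<.018)&(t[:,0]>0)]
print('wall',len(w),cyl(w,.02,0,.024))
top=t[(rr<.023)&(t[:,2]<-.026)&(t[:,2]>-.034)&(abs(t[:,1])<.017)]
A=np.c_[top[:,:2],np.ones(len(top))];m=np.median(top[:,2]);g=top[abs(top[:,2]-m)<.0015];print('plane',m,np.linalg.lstsq(np.c_[g[:,:2],np.ones(len(g))],g[:,2],rcond=None)[0])
for n in(1,):
    rg=np.hypot(g[:,0]-.001,g[:,1]);print(np.percentile(g[:,0],[.5,99.5]),np.percentile(g[:,1],[.5,99.5]))
    f=least_squares(lambda x:np.minimum(0,np.hypot(*(g[:,:2]-x).T)-.012)+np.maximum(0,np.hypot(*(g[:,:2]-x).T)-.02),[0,0]);print(f.x,f.cost,len(g))
s=telemetry.get_state();r=R.from_quat(s['orientation']);print(r.as_matrix()[:,2])
E
```

```text
wall 1322 (array([-0.00143073,  0.00121957, -0.00408441,  0.02089544]), np.float64(0.00015317147220174528))
plane -0.02984879364148771 [ 0.00542154 -0.01825316 -0.0299139 ]
[-0.01944179  0.01853947] [-0.01671591  0.01682069]
[-0.00050012  0.0005844 ] 7.758587277410875e-07 2300
[-0.00655084  0.00243311 -0.99997558]
```

apply_moves:
  targets:
    - {"linear":[0.0192,0.0136,0],"rotation":[-0.25,-0.33,0],"gripper":0.03}
    - {"linear":[0.0384,0.0273,0],"rotation":[0,0,0],"gripper":0.03}
    - {"linear":[0.0384,0.0273,0],"rotation":[0,0,0],"gripper":0.03}
    - {"linear":[0.0384,0.0273,0],"rotation":[0,0,0],"gripper":0.03}
    - {"linear":[0.0384,0.0273,0],"rotation":[0,0,0],"gripper":0.03}
    - {"linear":[0.0384,0.0273,0],"rotation":[0,0,0],"gripper":0.03}
    - {"linear":[0.0384,0.0273,0],"rotation":[0,0,0],"gripper":0.03}
    - {"linear":[0.0384,0.0273,0],"rotation":[0,0,0],"gripper":0.03}
    - {"linear":[0.0384,0.0273,0],"rotation":[0,0,0],"gripper":0.03}
    - {"linear":[0.0192,0.0136,0.015],"rotation":[0,0,0],"gripper":0.03}
    - {"linear":[0,0,0],"rotation":[0,0,0],"gripper":0.03}
    - {"linear":[0,0,0],"rotation":[0,0,0],"gripper":0.03}

```text
time_s: 8.0
tcp_pos: [0.5305, 0.1357, 0.1835]
orientation: [0.483, 0.876, -0.001, 0.002]
force: [0.9, -0.2, -2.4]
grip_width: 0.423
grasp_force: 60.6
```

apply_moves:
  targets:
    - {"linear":[0,0,0],"rotation":[0,0,0],"gripper":0.03}
    - {"linear":[0,0,0],"rotation":[0,0,0],"gripper":0.03}

```text
time_s: 8.25
tcp_pos: [0.531, 0.1367, 0.1844]
orientation: [0.483, 0.876, 0.0, 0.002]
force: [0.1, 0.5, -2.5]
grip_width: 0.422
grasp_force: 60.6
```

```bash
cat >> h.py <<'E'
def rel():
    p,d,P,t=toolcloud();rr=np.hypot(t[:,0],t[:,1])
    g=t[(rr<.023)&(abs(t[:,2]+.0299)<.0018)&(abs(t[:,1])<.017)]
    f=least_squares(lambda x:np.minimum(0,np.hypot(*(g[:,:2]-x).T)-.012)+np.maximum(0,np.hypot(*(g[:,:2]-x).T)-.02),[0,0])
    w=t[(rr<.024)&(rr>.015)&(abs(t[:,1])<.017)&(t[:,2]>-.024)&(t[:,2]<.018)&(t[:,0]>0)]
    print('sleeve rim',f.x.round(4),len(g),'wall',[np.round(a,4) for a in cyl(w,.02,0,.024)])
    return p,d,P,t
E
python3 - <<'E'
from h import *
plan([.529,.1386,.178],32.4)
p,d,P,t=rel();cv2.imwrite('pics/w4.png',p[:,:,::-1])
n=np.hypot(P[:,0]-.5638,P[:,1]-.0837)<.02
k=n&(P[:,2]>.1415)&(P[:,2]<.149);q=t[k];print('top',len(q),q.mean(0).round(4),P[k].mean(0).round(4))
b,a,an=cv2.minAreaRect((q[:,:2]*1000).astype(np.float32));print(b,a,an)
k=n&(P[:,2]>.066)&(P[:,2]<.107);q=t[k]
if k.sum()>30:print('shaft',len(q),circ(q,.01))
bz=P[(abs(P[:,2])<.006)];print('bench',len(bz),np.linalg.lstsq(np.c_[bz[:,:2],np.ones(len(bz))],bz[:,2],rcond=None)[0])
E
```

```text
t 8.25 tcp [0.531  0.1367 0.1844] yaw 32.3 shift [ 0.0027 -0.0007  0.0063] turn [ 0.13  0.17 -0.13] F [ 0.1  0.5 -2.5]
sleeve rim [-0.0006  0.0006] 2348 wall [array([-0.0015,  0.0012, -0.0051,  0.0207]), np.float64(0.0002)]
top 0 [nan nan nan] [nan nan nan]
(0.0, 0.0) (0.0, 0.0) 0.0
bench 106014 [ 0.00170344 -0.0016556   0.00018193]<stdin>:5: RuntimeWarning: Mean of empty slice.
  ret = um.true_divide(
```

View pics/w4.png

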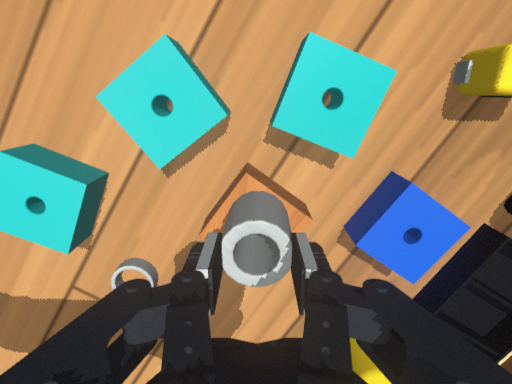

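The view shows the sleeve hiding the axle, because image-up is tool +x and I went to the wrong side. The sleeve's underside is at z 0.164, clear above the axle top at 0.144, so I can pass straight over to the other side.

apply_moves:
  targets:
    - {"linear":[-0.02,0,0],"rotation":[0.13,0.17,-0.1],"gripper":0.03}
    - {"linear":[-0.04,0,0],"rotation":[0,0,0],"gripper":0.03}
    - {"linear":[-0.04,0,0],"rotation":[0,0,0],"gripper":0.03}
    - {"linear":[-0.03,0,0.005],"rotation":[0,0,0],"gripper":0.03}
    - {"linear":[0,0,0.005],"rotation":[0,0,0],"gripper":0.03}
    - {"linear":[0,0,0],"rotation":[0,0,0],"gripper":0.03}
    - {"linear":[0,0,0],"rotation":[0,0,0],"gripper":0.03}
    - {"linear":[0,0,0],"rotation":[0,0,0],"gripper":0.03}

```text
time_s: 9.3
tcp_pos: [0.6004, 0.0291, 0.1744]
orientation: [0.481, 0.877, 0.0, -0.0]
force: [0.8, 0.1, -2.6]
grip_width: 0.42
grasp_force: 60.6
```

Run:
```python
from h import *
plan([.5638,.0837,.178],32.4)
p,d,P,t=rel();cv2.imwrite('pics/w5.png',p[:,:,::-1])
n=np.hypot(P[:,0]-.5638,P[:,1]-.0837)<.02
k=n&(P[:,2]>.1415)&(P[:,2]<.149);q=t[k];print('top',len(q),q.mean(0).round(4),P[k].mean(0).round(4))
b,a,an=cv2.minAreaRect((q[:,:2]*1000).astype(np.float32));print(b,a,an)
print(cv2.minAreaRect((P[k][:,:2]*1000).astype(np.float32)))
k=n&(P[:,2]>.066)&(P[:,2]<.107);q=t[k]
if k.sum()>30:print('shaft',len(q),circ(q,.01))
```

```text
t 9.30 tcp [0.6004 0.0291 0.1744] yaw 32.5 shift [ 0.0657 -0.0015 -0.0036] turn [ 0.01 -0.03  0.15] F [ 0.8  0.1 -2.6]
sleeve rim [-0.0005  0.0005] 2370 wall [array([-0.0015,  0.0012, -0.0037,  0.0204]), np.float64(0.0001)]
top 476 [ 0.0658 -0.0015  0.0299] [0.5637 0.0838 0.1445]
(65.46868133544922, -1.836596965789795) (13.405075073242188, 13.994420051574707) 89.60295104980469
((563.6021118164062, 83.32750701904297), (13.40509033203125, 13.993083953857422), 32.94503402709961)
shaft 31 (array([ 0.06511517, -0.00153995]), np.float64(0.00023381161528330738))
```

apply_moves:
  targets:
    - {"linear":[0,0,0],"rotation":[1.15,0,0],"gripper":0.03}
    - {"linear":[0.0264,-0.0028,0],"rotation":[0,0,0],"gripper":0.03}
    - {"linear":[0.02,0,0],"rotation":[0,0,0],"gripper":0.03}
    - {"linear":[0.02,0,0],"rotation":[0,0,0],"gripper":0.03}
    - {"linear":[0,0,0],"rotation":[0,0,0],"gripper":0.03}
    - {"linear":[0,0,0],"rotation":[0,0,0],"gripper":0.03}
    - {"linear":[0,0,0],"rotation":[0,0,0],"gripper":0.03}
    - {"linear":[0,0,0],"rotation":[0,0,0],"gripper":0.03}

```text
time_s: 10.35
tcp_pos: [0.5628, 0.0819, 0.1742]
orientation: [0.482, 0.876, -0.009, -0.005]
force: [0.3, -0.7, -2.6]
grip_width: 0.421
grasp_force: 60.7
```

Run:
```python
from h import *
plan([.5624,.0836,.172],32.4)
p,d,P,t=rel();cv2.imwrite('pics/w6.png',p[:,:,::-1])
r=np.hypot(t[:,0]+.0005,t[:,1]-.0006);k=(r<.02)&(t[:,2]>-.02)&(t[:,2]<.05)
q=P[(np.hypot(P[:,0]-.5638,P[:,1]-.0837)<.012)&(P[:,2]>.1425)&(P[:,2]<.147)];print(len(q),q.mean(0))
```

```text
t 10.35 tcp [0.5628 0.0819 0.1742] yaw 32.4 shift [0.0016 0.0006 0.0022] turn [-1.17  0.    0.01] F [ 0.3 -0.7 -2.6]
sleeve rim [-0.0006  0.0005] 2360 wall [array([-0.0015,  0.0012, -0.0044,  0.0199]), np.float64(0.0002)]
0 [nan nan nan]<stdin>:5: RuntimeWarning: Mean of empty slice.
  ret = um.true_divide(
```

View pics/w6.png

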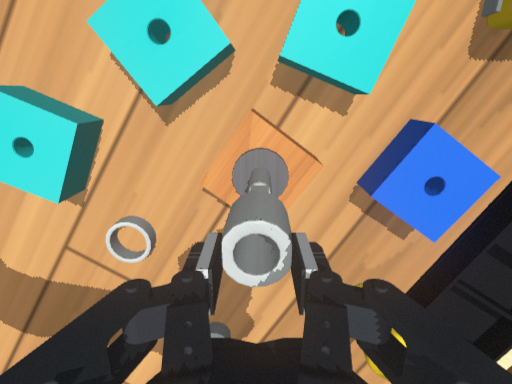

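The flange is at (260,170) and the axle runs up into line with the sleeve above it. I'll make the last small correction, then go down with force checks.

apply_moves:
  targets:
    - {"linear":[0.0016,0.0006,0],"rotation":[0,0,0],"gripper":0.03}
    - {"linear":[0,0,0],"rotation":[0,0,0],"gripper":0.03}
    - {"linear":[0,0.0001,0.005],"rotation":[0,0,0],"gripper":0.03}
    - {"linear":[0,0.0001,0.005],"rotation":[0,0,0],"gripper":0.03}
    - {"linear":[0,0.0001,0.004],"rotation":[0,0,0],"gripper":0.03}
    - {"linear":[0,0.0001,0.004],"rotation":[0,0,0],"gripper":0.03}
    - {"linear":[0,0,0],"rotation":[0,0,0],"gripper":0.03}
    - {"linear":[0,0,0],"rotation":[0,0,0],"gripper":0.03}

```text
time_s: 11.4
tcp_pos: [0.5623, 0.0843, 0.1563]
orientation: [0.481, 0.877, -0.009, -0.005]
force: [0.6, -0.3, -2.3]
grip_width: 0.424
grasp_force: 60.7
```

```bash
python3 -c "
from h import *
plan([.5624,.0836,.078],32.4);print(telemetry.get_state()['moment'])"
```

```text
t 11.40 tcp [0.5623 0.0843 0.1563] yaw 32.5 shift [-0.0007  0.0013  0.0783] turn [-1.16 -0.01  0.07] F [ 0.6 -0.3 -2.3]
[ 0.01717155 -0.04833312 -0.05639087]
```

apply_moves:
  targets:
    - {"linear":[-0.0004,0.0001,0.007],"rotation":[0,0,0],"gripper":0.03}
    - {"linear":[0,0.0001,0.007],"rotation":[0,0,0],"gripper":0.03}
    - {"linear":[0,0.0001,0.006],"rotation":[0,0,0],"gripper":0.03}
    - {"linear":[0,0.0001,0.005],"rotation":[0,0,0],"gripper":0.03}
    - {"linear":[0,0.0001,0.005],"rotation":[0,0,0],"gripper":0.03}
    - {"linear":[0,0.0001,0.005],"rotation":[0,0,0],"gripper":0.03}
    - {"linear":[0,0.0001,0.005],"rotation":[0,0,0],"gripper":0.03}
    - {"linear":[0,0,0],"rotation":[0,0,0],"gripper":0.03}
    - {"linear":[0,0,0],"rotation":[0,0,0],"gripper":0.03}

```text
time_s: 12.52
tcp_pos: [0.5624, 0.0839, 0.1163]
orientation: [0.481, 0.877, -0.009, -0.005]
force: [-0.7, 0.9, -2.3]
grip_width: 0.421
grasp_force: 60.7
```

```bash
python3 -c "
from h import *
plan([.5624,.0836,.078],32.4);print(telemetry.get_state()['moment'])"
```

```text
t 12.53 tcp [0.5624 0.0839 0.1163] yaw 32.5 shift [-0.0003  0.0006  0.0383] turn [-1.16 -0.01  0.07] F [-0.7  0.9 -2.3]
[ 0.02944783 -0.04755607 -0.01905235]
```

Past the shaft's shoulder with no contact (underside at z 0.096). 38 mm to go.

apply_moves:
  targets:
    - {"linear":[0,0.0001,0.006],"rotation":[0,0,0],"gripper":0.03}
    - {"linear":[0,0.0001,0.006],"rotation":[0,0,0],"gripper":0.03}
    - {"linear":[0,0.0001,0.006],"rotation":[0,0,0],"gripper":0.03}
    - {"linear":[0,0.0001,0.006],"rotation":[0,0,0],"gripper":0.03}
    - {"linear":[0,0.0001,0.005],"rotation":[0,0,0],"gripper":0.03}
    - {"linear":[0,0.0001,0.005],"rotation":[0,0,0],"gripper":0.03}
    - {"linear":[0,0,0.002],"rotation":[0,0,0],"gripper":0.03}
    - {"linear":[0,0,0],"rotation":[0,0,0],"gripper":0.03}
    - {"linear":[0,0,0],"rotation":[0,0,0],"gripper":0.03}
    - {"linear":[0,0,0],"rotation":[0,0,0],"gripper":0.03}

```text
time_s: 13.78
tcp_pos: [0.5623, 0.0839, 0.0804]
orientation: [0.481, 0.877, -0.009, -0.005]
force: [0.4, 0.0, -3.1]
grip_width: 0.422
grasp_force: 60.7
```

```bash
python3 -c "
from h import *
plan([.5624,.0836,.078],32.4);print(telemetry.get_state()['moment'])"
```

```text
t 13.78 tcp [0.5623 0.0839 0.0804] yaw 32.5 shift [-0.0003 -0.      0.0024] turn [-1.15 -0.01  0.07] F [ 0.4  0.  -3.1]
[ 0.01002686 -0.02173062 -0.03183391]
```

apply_moves:
  targets:
    - {"linear":[0,0,0.001],"rotation":[0,0,0],"gripper":0.03}
    - {"linear":[0,0,0.001],"rotation":[0,0,0],"gripper":0.03}
    - {"linear":[0,0,0],"rotation":[0,0,0],"gripper":0.03}
    - {"linear":[0,0,0],"rotation":[0,0,0],"gripper":0.03}

```text
time_s: 14.28
tcp_pos: [0.5623, 0.0838, 0.0785]
orientation: [0.481, 0.877, -0.009, -0.005]
force: [-1.8, -0.5, 1.6]
grip_width: 0.419
grasp_force: 61.3
```

Contact on the flange (the force went from −3 to +1.6 N). I'll release, level the tool and rise.

apply_moves:
  targets:
    - {"linear":[0,0,0],"rotation":[0,0,0],"gripper":0.085}
    - {"linear":[0,0,0],"rotation":[0,0,0],"gripper":0.085}
    - {"linear":[0,0,0],"rotation":[0,0,0],"gripper":0.085}
    - {"linear":[0,0,0],"rotation":[0,0,0],"gripper":0.085}
    - {"linear":[0,0,0],"rotation":[0,0,0],"gripper":0.085}
    - {"linear":[0,0,-0.02],"rotation":[-1.15,0,0],"gripper":0.085}
    - {"linear":[0,0,-0.03],"rotation":[0,0,0],"gripper":0.085}
    - {"linear":[0,0,-0.03],"rotation":[0,0,0],"gripper":0.085}
    - {"linear":[0,0,-0.02],"rotation":[0,0,0],"gripper":0.085}
    - {"linear":[0,0,0],"rotation":[0,0,0],"gripper":0.085}
    - {"linear":[0,0,0],"rotation":[0,0,0],"gripper":0.085}
    - {"linear":[0,0,0],"rotation":[0,0,0],"gripper":0.085}

```text
time_s: 15.78
tcp_pos: [0.5617, 0.0839, 0.177]
orientation: [0.481, 0.877, -0.001, -0.001]
force: [-0.5, -0.9, 0.1]
grip_width: 0.995
grasp_force: 0.0
```

Run:
```python
from h import *
p,d,P,t=toolcloud();cv2.imwrite('pics/w7.png',p[:,:,::-1])
n=np.hypot(P[:,0]-.5638,P[:,1]-.0837)<.035
k=n&(P[:,2]>.1415)&(P[:,2]<.149);print('top',k.sum(),P[k].mean(0).round(4),t[k].mean(0).round(4))
r=cv2.minAreaRect((P[k][:,:2]*1000).astype(np.float32));print(r)
k=n&(P[:,2]>.104)&(P[:,2]<.112);g=P[k];print('sleeve top',k.sum(),np.median(g,0).round(4),cv2.minEnclosingCircle((g[:,:2]*1000).astype(np.float32)))
m=g[abs(g[:,2]-np.median(g[:,2]))<.0015];print(np.linalg.lstsq(np.c_[m[:,:2]-m[:,:2].mean(0),np.ones(len(m))],m[:,2],rcond=None)[0])
k=n&(P[:,2]>.05)&(P[:,2]<.07);print('flange z',np.histogram(P[k][:,2],np.arange(.05,.071,.002)))
plan([r[0][0]/1000,r[0][1]/1000,.114],r[2])
```

```text
top 370 [0.5634 0.0844 0.1445] [-0.0006  0.0017  0.0325]
((563.3848876953125, 83.89346313476562), (13.670570373535156, 14.045494079589844), 32.81818389892578)
sleeve top 1067 [0.5592 0.0892 0.1084] ((563.7405395507812, 83.44762420654297), 19.93134117126465)
[-0.00132524 -0.00433033  0.10842718]
flange z (array([791,  43,  14, 161, 591,  30,   9,  18,  13,  19]), array([0.05 , 0.052, 0.054, 0.056, 0.058, 0.06 , 0.062, 0.064, 0.066,
       0.068, 0.07 ]))
t 15.82 tcp [0.5618 0.084  0.1772] yaw 32.5 shift [-0.0009  0.0014  0.0632] turn [-0.12 -0.05 -0.35] F [ 0.3 -0.3  1.1]
```

View pics/w7.png

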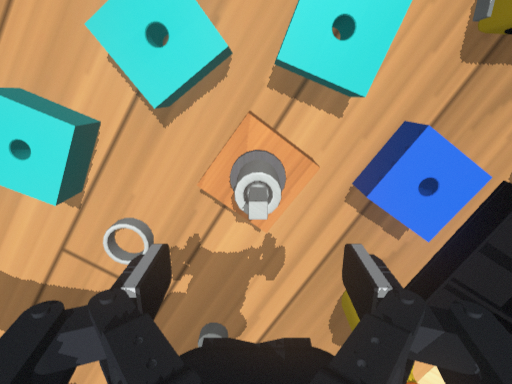

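Sleeve top is at z 0.108 and the flange at 0.058, with both centres at (0.5636, 0.0837): it is home and upright, with the bare square at (258,208). Now I'll grip the square.

apply_moves:
  targets:
    - {"linear":[-0.0009,0.0014,0.01],"rotation":[1.0,0,-0.35],"gripper":0.085}
    - {"linear":[0,0.0004,0.02],"rotation":[0,0,0],"gripper":0.085}
    - {"linear":[0,0.0003,0.015],"rotation":[0,0,0],"gripper":0.085}
    - {"linear":[0,0.0003,0.015],"rotation":[0,0,0],"gripper":0.085}
    - {"linear":[0,0,0.003],"rotation":[0,0,0],"gripper":0.085}
    - {"linear":[0,0,0],"rotation":[0,0,0],"gripper":0.085}
    - {"linear":[0,0,0],"rotation":[0,0,0],"gripper":0.085}
    - {"linear":[0,0,0],"rotation":[0,0,0],"gripper":0.085}

```text
time_s: 16.82
tcp_pos: [0.5646, 0.0842, 0.1157]
orientation: [0.479, 0.878, -0.007, -0.004]
force: [-0.0, 0.4, 0.3]
grip_width: 0.995
grasp_force: 0.0
```

```bash
python3 -c "
from h import *
plan([.5634,.0839,.114],32.8)"
```

```text
t 16.82 tcp [0.5646 0.0842 0.1157] yaw 32.8 shift [ 0.0004 -0.0011  0.0017] turn [-0.96 -0.01  0.02] F [-0.   0.4  0.3]
```

apply_moves:
  targets:
    - {"linear":[0.0004,-0.0011,0.001],"rotation":[0,0,0],"gripper":0.06}
    - {"linear":[0,0,0],"rotation":[0,0,0],"gripper":0.03}
    - {"linear":[0,0,0],"rotation":[0,0,0],"gripper":0.0}
    - {"linear":[0,0,0],"rotation":[0,0,0],"gripper":0.0}
    - {"linear":[0,0,0],"rotation":[0,0,0],"gripper":0.0}
    - {"linear":[0,0,0],"rotation":[0,0,0],"gripper":0.0}
    - {"linear":[0,0,0],"rotation":[0,0,0],"gripper":0.0}
    - {"linear":[0,0,0],"rotation":[0,0,0],"gripper":0.0}
    - {"linear":[0,0,0],"rotation":[0,0,0],"gripper":0.0}
    - {"linear":[0,0,0],"rotation":[0,0,0],"gripper":0.0}

```text
time_s: 18.08
tcp_pos: [0.5629, 0.0836, 0.1144]
orientation: [0.479, 0.878, -0.008, -0.005]
force: [-2.8, -0.7, 5.8]
grip_width: 0.135
grasp_force: 58.9
```

```bash
python3 -c "
from h import *
plan([.5634,.0839,.239],32.8);s=telemetry.get_state();print(s['moment'],s['grip_width'],s['grasp_force'])"
```

```text
t 18.07 tcp [0.5629 0.0836 0.1144] yaw 32.8 shift [ 0.     -0.0017 -0.1246] turn [-1.04 -0.03  0.01] F [-2.8 -0.7  5.8]
[-0.21727491  0.62093162 -0.02786693] 0.13532665079385311 58.86257538000791
```

apply_moves:
  targets:
    - {"linear":[0,0,-0.003],"rotation":[0,0,0],"gripper":0}
    - {"linear":[0,-0.0001,-0.007],"rotation":[0,0,0],"gripper":0}
    - {"linear":[0,-0.0002,-0.012],"rotation":[0,0,0],"gripper":0}
    - {"linear":[0,-0.0002,-0.012],"rotation":[0,0,0],"gripper":0}
    - {"linear":[0,-0.0002,-0.012],"rotation":[0,0,0],"gripper":0}
    - {"linear":[0,0,0],"rotation":[0,0,0],"gripper":0}

```text
time_s: 18.82
tcp_pos: [0.5642, 0.0841, 0.1616]
orientation: [0.479, 0.878, -0.007, -0.003]
force: [-0.3, 0.0, -7.5]
grip_width: 0.131
grasp_force: 58.7
```

apply_moves:
  targets:
    - {"linear":[0,-0.0002,-0.012],"rotation":[0,0,0],"gripper":0}
    - {"linear":[0,-0.0002,-0.012],"rotation":[0,0,0],"gripper":0}
    - {"linear":[0,-0.0002,-0.012],"rotation":[0,0,0],"gripper":0}
    - {"linear":[0,-0.0002,-0.012],"rotation":[0,0,0],"gripper":0}
    - {"linear":[0,-0.0002,-0.012],"rotation":[0,0,0],"gripper":0}
    - {"linear":[0,-0.0002,-0.012],"rotation":[0,0,0],"gripper":0}
    - {"linear":[0,0,-0.007],"rotation":[0,0,0],"gripper":0}
    - {"linear":[0,0,0],"rotation":[0,0,0],"gripper":0}
    - {"linear":[0,0,0],"rotation":[0,0,0],"gripper":0}
    - {"linear":[0,0,0],"rotation":[0,0,0],"gripper":0}
    - {"linear":[0,0,0],"rotation":[0,0,0],"gripper":0}

```text
time_s: 20.2
tcp_pos: [0.5632, 0.084, 0.2389]
orientation: [0.479, 0.878, -0.008, -0.005]
force: [-0.6, -0.3, -6.9]
grip_width: 0.128
grasp_force: 58.9
```

Run:
```python
from h import *
plan([.5634,.0839,.239],32.8);s=telemetry.get_state();print(s['moment'],s['grip_width'],s['grasp_force'],abs(s['qvel']).max())
for nm in('side','scene'):
    p,d=grab_frame(nm);P=cloud(d,camera_info(nm));k=np.hypot(P[:,0]-.5634,P[:,1]-.0839)<.035;Q=P[k]
    print(nm,np.histogram(Q[:,2],np.arange(.06,.28,.01))[0])
    for lo,hi,r in((.138,.172,.008),(.186,.228,.02)):
        w=Q[(Q[:,2]>lo)&(Q[:,2]<hi)];w=w[np.hypot(w[:,0]-.5634,w[:,1]-.0839)<.028]
        if len(w)>30: print(lo,len(w),[np.round(a,4) for a in cyl(w-[.5634,.0839,0],r,(lo+hi)/2,0)],'z',w[:,2].min())
    if nm=='side': cv2.imwrite('pics/s8.png',cv2.resize(p[90:250,160:360,::-1],(800,600)))
```

```text
t 20.20 tcp [0.5632 0.084  0.2389] yaw 32.8 shift [-0.0002  0.0002 -0.0001] turn [-1.05 -0.03  0.02] F [-0.6 -0.3 -6.9]
[-0.03612476 -0.08846331 -0.03269385] 0.1282536852182341 58.898881673812866 0.002714586366351468
side [ 0  0  0  0  0  0  0  0 12 15  0 21 88 37 46 32 44 70 19 21 18 35]
0.186 162 [array([ 0.0019, -0.0015, -0.0064, -0.0073]), np.float64(0.0007)] z 0.18625583022910863
scene [ 0  0  0  0  0  0  0  1 10 11  1 22 65 26 28 26 34 50 11 13 13 19]
0.186 119 [array([-0.0003, -0.0017, -0.0082, -0.0235]), np.float64(0.0017)] z 0.1861350252414823
```

View pics/s8.png

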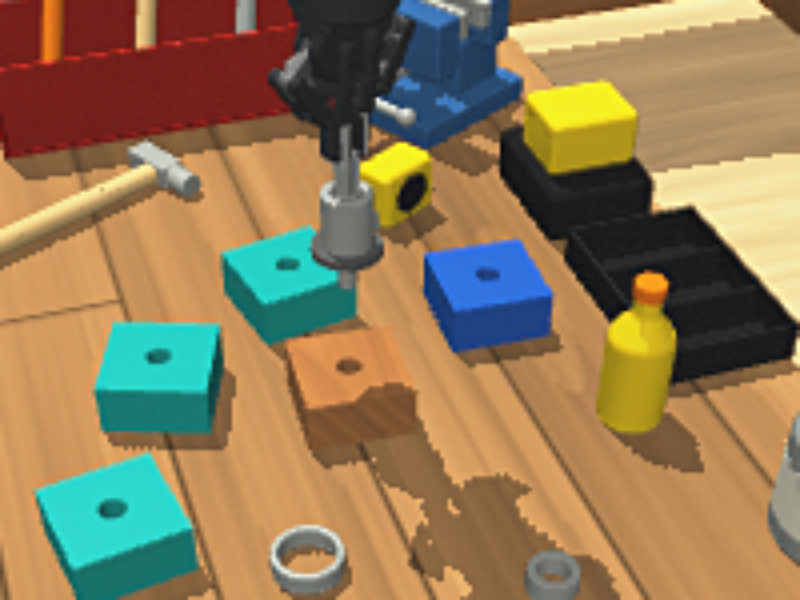

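The axle hangs upright from the fingers over the block's hole at (348,365), its tail end at (346,285). The tail is at about z 0.14 (90 mm of air), the sleeve is seated on the flange and the arm is still. I'll hand it in.

```bash
python3 -c "
from rig import ticket
print(ticket.finish_job())"
```

```text
the job is handed in; nothing more can be done
None
```

The sleeve is home on the flange, and the axle is held by its square end, upright and still over the block with about 90 mm of air below its tail; the job is handed in at about 20 s, and I saw nothing else on the bench moved.

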